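# Push the tea lights into their rack

## Robot

A 6-joint arm with a two-finger parallel gripper is mounted at the origin on a cart in front of the work surface, level with it; the furniture and walls round the work are solid. World frame = base frame: x ahead of the robot, y to its left, z up, the work surface at z = 0. Lengths are in mm, angles in rad, forces in N, time in s.
With the tool pointing down it reaches from about 300 to 775 mm from the base axis. Payload 14.6 kg.
Tool frame: the origin (TCP) lies midway between the tips of the shut fingers; the grasp point (between the pads) lies behind it (manip.grip_depth is the z of the grasp point in the tool frame, in mm); z points along the fingers, y is the line along which they close (so a half turn about z gives the same grasp; the last joint's range is limited). The gripper opens to 94 mm and grips with 3 to 60 N. Pads are 16 mm wide; open, the fingers measure 119 mm over their backs; the gripper's body (75 mm by 177 mm) begins 78 mm behind the grasp point.
Start: joints at [-1.341, 0.3, 1.521, -0, 1.321, -0.067], TCP at [160.847, -525.944, 205.446] pointing down, gripper open.
Joint ranges: [-3.03, 3.03], [-0.79, 2.21], [0.23, 2.52], [-1.04, 4.18], [0, 3.07], [-2.55, 2.55]. Speed limits (rad/s): [2.22, 2.22, 2.57, 3.14, 3.14, 3.14].

## Interface

Orientations are given as [roll, pitch, yaw] about the fixed x, y, z axes, in that order (R = Rz(yaw) Ry(pitch) Rx(roll)).
In Python, from cell import manip gives the robot as it stands.
- The arm moves only by the shell command python3 nudge.py 'ROWS' [OPENING] [FORCE]. ROWS is a JSON list of rows, 1 to 5 of them, each of 6 numbers: dx, dy, dz in units of 100 mm, then a rotation vector rx, ry, rz in rad; each row is the pose to reach, as a shift and turn from the pose commanded when the command began, along the tool's axes at that moment; what a row does not reach only later rows make up. A row lasts 1/10 s, in which the tool goes at most 50 mm and 0.15 rad, less where a joint would pass 70% of its speed; a pose out of reach is approached as far as the arm can. OPENING is the finger opening in mm, set as the command begins (- or left out keeps the last). The fingers move at their own pace and stop on an object; FORCE is the grip in N (left out, the last holds). Time passes only in rows, so rows that do not move let the fingers close. It prints the time, the measured TCP pose, the force, the opening and the grip force at its end. Input that does not fit is refused with a message, and nothing moves.
- manip.read_state(): the state, without advancing time (a new reading comes with each control period).
- manip.camera(name): name is "scene" or "top" or "wrist"; returns (picture, depth): 400x640x3 uint8, red, green, blue; 400x640 float32, mm along the optical axis (not along the pixel's ray), 0 where there is no reading.
- manip.camera_info(name): a dict with "K" (3x3 intrinsics, pixels), "rvec" (rotation vector, rad) and "tvec" (3), from world to camera coordinates, as OpenCV has them; the wrist camera has in their place "mount" (4x4, takes a point from camera to tool coordinates, whose origin is the TCP and whose axes are the flange's). Camera axes: x right, y down, z forward; pixel columns grow to the right and rows downward; lengths in mm; the calibration is good to about 2 mm. A picture is of the moment at which its call begins: read the wrist's pose just before it. camera_info takes no time and is no camera call.
- manip.sign_off(): hands the job in; it is judged then, once.
The state is a dict: "clock": time; "joints": joint angles; "qd": joint speeds; "effort": joint torques, N m; "eef_pos": TCP position; "eef_rot": TCP orientation; "wrist_force": force on the tool from outside, world axes, zero at the start; "moment": the same for the moment, N m; "finger_gap": finger opening in mm; "finger_force": force on a finger pad.
Only numpy, scipy, OpenCV 4.12 (cv2) and the standard library are available. Lean on these libraries where they do the work, as an engineer would, in place of code of your own. Each camera call takes 0.05 s, during which the arm holds its last target. There are 200 camera calls.

## Task

With the fingertips, push the three tea lights across the worktop and through the brass gate of the wooden rack, one at a time, so that all three end wholly inside its slot; push each one wholly through the gate before the next is brought up to the guide walls. Push gently and keep the lights flat on the worktop, neither gripped nor lifted, and leave the other things where they stand.

Things in the scene. Friction and masses are not known exactly. Their poses are not given: they have to be found in the camera images.
- rack: brown wooden tea-light rack, fixed, open below: lights slide in on the worktop. Origin on the worktop in mid-gate; +x points into the slot, y across, z up. Slot: 50 mm wide, open on top, from x = 0 to the end stop at x = 140 mm (12 mm thick), room for three lights in single file and 26 mm to spare. All walls are 22 mm high and 10 mm thick, of slippery lacquer (friction about 0.15)
- gate (a point): middle of the gate at worktop height (same point and axes as the rack). Two round brass posts, 14 mm thick and 26 mm high, stand at rack y = +-31 mm, 48 mm free between them. In front of them two guide walls flare outward at 22 degrees to the rack's axis, to x = -37 mm, where the mouth is 78 mm wide
- stop (a point): middle of the end stop's inner face at worktop height, rack x = 140 mm
- light_a: one of three identical tea lights: an upright round silver cup with white wax, 38 mm across, 16 mm high, 14 to 32 g, lying flat and loose on the worktop; origin at the centre of its underside (z = 0 when flat on the worktop)
- light_b: one of three identical tea lights: an upright round silver cup with white wax, 38 mm across, 16 mm high, 14 to 32 g, lying flat and loose on the worktop; origin at the centre of its underside (z = 0 when flat on the worktop)
- light_c: one of three identical tea lights: an upright round silver cup with white wax, 38 mm across, 16 mm high, 14 to 32 g, lying flat and loose on the worktop; origin at the centre of its underside (z = 0 when flat on the worktop)
- salt_shaker: small bystander; its origin is the centre of its underside. Leave it where it stands: clear shaker with white contents and white top, 47 mm across, 130 mm high
- garlic: small bystander; its origin is the centre of its underside. Leave it where it stands: garlic bulb, 50 mm across, 51 mm high
- jam_jar: small bystander; its origin is the centre of its underside. Leave it where it stands: jam jar with a yellow lid, 71 mm across, 110 mm high
- tin_small: small bystander; its origin is the centre of its underside. Leave it where it stands: small food tin with red and blue wrapper, 75 mm across, 58 mm high
- pepper_shaker: small bystander; its origin is the centre of its underside. Leave it where it stands: clear shaker with dark contents and white top, 47 mm across, 130 mm high
- peg: small bystander; its origin is the centre of its underside. Leave it where it stands: purple clothes peg lying flat, 72 mm long along its y, 15 mm wide, 12 mm high

How it is judged (in metres and radians):
On the way, in this order (a step that is already met when the one before it is completed fails the run):
1. one light wholly through the gate, the other two still clear in front of it (((x of light_a in the frame of rack between 0.02 and 0.13 m and y of light_a in the frame of rack between -0.014 and 0.014 m and height (world z) of light_a below 0.005 m and (x of light_b in the frame of rack below -0.03 m or y of light_b in the frame of rack above 0.06 m or y of light_b in the frame of rack below -0.06 m) and (x of light_c in the frame of rack below -0.03 m or y of light_c in the frame of rack above 0.06 m or y of light_c in the frame of rack below -0.06 m)) or ((x of light_a in the frame of rack below -0.03 m or y of light_a in the frame of rack above 0.06 m or y of light_a in the frame of rack below -0.06 m) and x of light_b in the frame of rack between 0.02 and 0.13 m and y of light_b in the frame of rack between -0.014 and 0.014 m and height (world z) of light_b below 0.005 m and (x of light_c in the frame of rack below -0.03 m or y of light_c in the frame of rack above 0.06 m or y of light_c in the frame of rack below -0.06 m)) or ((x of light_a in the frame of rack below -0.03 m or y of light_a in the frame of rack above 0.06 m or y of light_a in the frame of rack below -0.06 m) and (x of light_b in the frame of rack below -0.03 m or y of light_b in the frame of rack above 0.06 m or y of light_b in the frame of rack below -0.06 m) and x of light_c in the frame of rack between 0.02 and 0.13 m and y of light_c in the frame of rack between -0.014 and 0.014 m and height (world z) of light_c below 0.005 m))), for 0.2 s.
2. two lights wholly through the gate, the third still clear in front of it ((((x of light_a in the frame of rack below -0.03 m or y of light_a in the frame of rack above 0.06 m or y of light_a in the frame of rack below -0.06 m) and x of light_b in the frame of rack between 0.02 and 0.13 m and y of light_b in the frame of rack between -0.014 and 0.014 m and height (world z) of each of light_b, light_c below 0.005 m and x of light_c in the frame of rack between 0.02 and 0.13 m and y of light_c in the frame of rack between -0.014 and 0.014 m) or (x of light_a in the frame of rack between 0.02 and 0.13 m and y of light_a in the frame of rack between -0.014 and 0.014 m and height (world z) of each of light_a, light_c below 0.005 m and (x of light_b in the frame of rack below -0.03 m or y of light_b in the frame of rack above 0.06 m or y of light_b in the frame of rack below -0.06 m) and x of light_c in the frame of rack between 0.02 and 0.13 m and y of light_c in the frame of rack between -0.014 and 0.014 m) or (x of light_a in the frame of rack between 0.02 and 0.13 m and y of light_a in the frame of rack between -0.014 and 0.014 m and height (world z) of each of light_a, light_b below 0.005 m and x of light_b in the frame of rack between 0.02 and 0.13 m and y of light_b in the frame of rack between -0.014 and 0.014 m and (x of light_c in the frame of rack below -0.03 m or y of light_c in the frame of rack above 0.06 m or y of light_c in the frame of rack below -0.06 m)))), for 0.2 s.
At the end, for the whole second after the job is handed in: all three tea lights lie flat and at rest in the slot, their centres at least 20 mm past the gate line (so wholly through it) and within 14 mm of its axis, and the six bystanders are within 20 mm of where they stood (x of light_a in the frame of rack between 0.02 and 0.13 m and y of light_a in the frame of rack between -0.014 and 0.014 m and height (world z) of each of light_a, light_b, light_c below 0.005 m and linear speed of each of light_a, light_b, light_c below 0.01 m/s and angle between each of light_a, light_b, light_c's own z axis and vertical below 0.15 rad and x of light_b in the frame of rack between 0.02 and 0.13 m and y of light_b in the frame of rack between -0.014 and 0.014 m and x of light_c in the frame of rack between 0.02 and 0.13 m and y of light_c in the frame of rack between -0.014 and 0.014 m and distance of each of salt_shaker, garlic, jam_jar, tin_small, pepper_shaker, peg from where it was at the start of the episode below 0.02 m); the robot touches nothing.
It fails at once if a tea light lifted more than 8 mm or tipped by more than 0.35 rad (height (world z) of any of light_a, light_b, light_c above 0.008 m or angle between any of light_a, light_b, light_c's own z axis and vertical above 0.35 rad).
It fails at once if a tea light gripped or pressed by the fingers with more than 15 N (contact force between the fingers and light_a above 15 N or contact force between the fingers and light_b above 15 N or contact force between the fingers and light_c above 15 N).
It fails at once if a bystander shifted by more than 20 mm (distance of any of salt_shaker, garlic, jam_jar, tin_small, pepper_shaker, peg from where it was at the start of the episode above 0.02 m).
It also fails if it takes over 72 s, if anything falls off the work surface, if the arm or the gripper's body presses on something with over 40 N, if the wrist force passes 120 N, or if a joint passes its speed limit or range.

## Working session

There is one attempt and no reset: what is moved stays moved. The work goes in short steps, Python scripts to look and compute and a shell command to move; the robot and the scene stay as the last step left them, time stands still between calls to the robot, and variables do not carry over. Pictures are saved under pics/ and viewed, at most 11 in all, crops included, and the job is handed in when it is done.

```bash
ls; mkdir -p pics; python3 - <<'E'
from cell import manip
import cv2,numpy as np
for n in("top","scene"):
    p,d=manip.camera(n); np.savez(f"pics/{n}0.npz",p=p,d=d)
    cv2.imwrite(f"pics/{n}0.png",p[:,:,::-1]); i=manip.camera_info(n); print(n,i)
print(manip.read_state(),manip.grip_depth)
E
```

```text
cell.py
nudge.py
pics
top {'K': array([[514.05912475,   0.        , 324.51351733],
       [  0.        , 514.05912475, 200.55615857],
       [  0.        ,   0.        ,   1.        ]]), 'rvec': array([ 2.13302117, -2.16693684,  0.13544784]), 'tvec': array([  28.00530777,  554.69303875, 1533.59642603])}
scene {'K': array([[433.9928451 ,   0.        , 321.47299595],
       [  0.        , 433.9928451 , 203.3340087 ],
       [  0.        ,   0.        ,   1.        ]]), 'rvec': array([ 0.80481051, -2.58437725,  1.07464466]), 'tvec': array([ 473.39152245,  258.48039947, 1055.85861514])}
{'clock': 0.1, 'joints': array([-1.34060803e+00,  3.00456911e-01,  1.52153114e+00,  3.17280306e-05,
        1.32070887e+00, -6.65878577e-02]), 'qd': array([-0.00079476, -0.00124354, -0.00027401, -0.00031686, -0.00098468,
       -0.00014288]), 'effort': array([ 1.99938469e-03, -5.32638788e+01, -3.53278363e+01,  7.09833833e-02,
        2.35228508e-02, -5.18824459e-05]), 'eef_pos': array([ 160.79715818, -525.71492003,  204.91524217]), 'eef_rot': array([-3.14049288e+00, -1.04140365e-04,  2.96768223e-01]), 'wrist_force': array([-0.26458517, -0.07415032, -0.53850073]), 'moment': array([ 0.02883908, -0.03506392,  0.01899558]), 'finger_force': 0.0, 'finger_gap': 94.09517484554145} -18.8
```

View pics/top0.png

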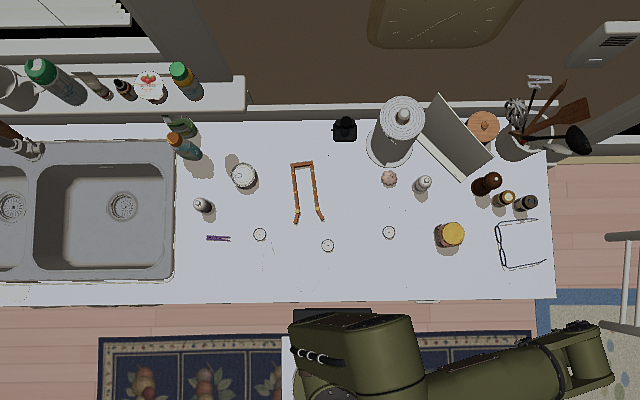

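View pics/scene0.png

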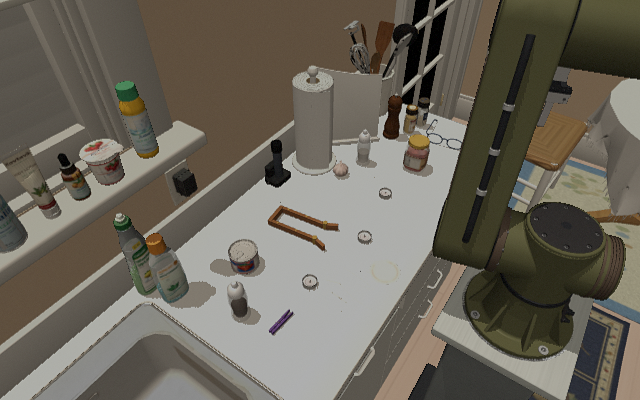

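The top view shows the rack at about (303,190) with its mouth facing down at (310,218). The lights are at (260,234), (328,245) and (389,232), and the peg is at (218,238). Next I measure them.

```bash
cat > h.py <<'E'
import cv2,numpy as np
from cell import manip
def cam(n):
    i=manip.camera_info(n); return i["K"],cv2.Rodrigues(i["rvec"])[0],i["tvec"]
def ray(n,uv,z):
    K,R,t=cam(n); uv=np.atleast_2d(uv).astype(float)
    d=(R.T@np.linalg.inv(K)@np.c_[uv,np.ones(len(uv))].T).T; c=-R.T@t
    return c+d*((z-c[2])/d[:,2])[:,None]
E
python3 - <<'E'
from h import *
f=np.load("pics/top0.npz");p=f["p"];d=f["d"]
K,R,t=cam("top"); print("cam pos",-R.T@t)
v,u=np.mgrid[:400,:640]; pc=np.stack([(u-K[0,2])/K[0,0]*d,(v-K[1,2])/K[1,1]*d,d],-1)
w=(pc-t)@R
for a in [(270,200),(340,200),(300,260)]: print("table z",w[a[1],a[0]])
hsv=cv2.cvtColor(p,cv2.COLOR_RGB2HSV)
m=((hsv[...,1]>110)&((hsv[...,0]<22))).astype(np.uint8); m[:150]=0;m[230:]=0;m[:,:280]=0;m[:,335:]=0
n,l,s,c=cv2.connectedComponentsWithStats(m)
for k in range(1,n):
    if s[k,4]>20: print("rack",s[k],c[k])
for k,(cx,cy) in dict(a=(260,234),b=(328,245),c=(389,232)).items():
    z=np.median(w[cy-3:cy+4,cx-3:cx+4,2]); h=w[cy-12:cy+13,cx-12:cx+13]
    q=(h[...,2]>9); print(k,z,q.sum(),h[q].mean(0), (h[q].min(0)+h[q].max(0))/2)
cr=cv2.resize(p[150:260,195:405],None,fx=3.8,fy=3.8,interpolation=cv2.INTER_NEAREST)
cv2.imwrite("pics/crop.png",cr[:,:,::-1])
# heights map of things
q=((w[...,2]>8)&(w[...,2]<200)&(d>0)).astype(np.uint8); q[:140]=0;q[290:]=0;q[:,:180]=0;q[:,480:]=0
n,l,s,c=cv2.connectedComponentsWithStats(q)
for k in range(1,n):
    if s[k,4]>25:
        P=w[l==k]; print(s[k],P.min(0).round(),P.max(0).round())
E
```

```text
cam pos [ 348.00439112   10.8941165  1593.47448189]
table z [564.84746108 190.32894119  -2.60690628]
table z [561.55032684 -29.11300318  -4.65853252]
table z [376.25498664  97.15738717  11.57944868]
rack [291 161  27  49 339] [303.32448378 180.67551622]
rack [316 209   8  11  33] [319.93939394 214.33333333]
rack [294 211   6  13  36] [296.25       217.41666667]
a 9.022091039551642 86 [457.69716092 219.66336955  30.86383606] [418.35511562 133.84745994 801.24268938]
b 9.422992410191124 81 [418.60362293  10.59550716  71.43987889] [401.35243358   4.58169017 801.23893751]
c 9.359056027845865 81 [ 455.14127719 -171.1755195    51.6319565 ] [421.40743442 -98.30104083 801.25140704]
[180 140  23  21 361] [690. 399.   9.] [725. 459. 197.]
[334 140  21   3  39] [744. -76.   8.] [751. -13.  26.]
[365 140  48  28 764] [ 661. -259.    8.] [ 750. -111.  199.]
[ 418  140   62   43 1203] [ 609. -431.    8.] [ 746. -277.  200.]
[290 161  35  63 498] [489.  22.   8.] [683. 125.  35.]
[231 163  27  26 543] [599. 229.   9.] [673. 304.  67.]
[381 170  16  16 182] [ 602. -203.    8.] [ 652. -156.   54.]
[412 175  20  19 267] [ 576. -307.    8.] [ 619. -252.  137.]
[472 178   8  19 121] [ 565. -460.    8.] [ 621. -438.   74.]
[193 197  22  18 279] [521. 361.   8.] [576. 403. 134.]
[434 222  31  26 660] [ 408. -394.    8.] [ 486. -313.  120.]
[253 227  14  14  88] [439. 201.   8.] [480. 241.  19.]
[382 226  13  12  85] [ 442. -193.    8.] [ 476. -156.   23.]
[206 236  22   5  55] [442. 321.   8.] [454. 387.  20.]
[322 239  15  13  91] [402. -14.   8.] [439.  29.  24.]
```

View pics/crop.png

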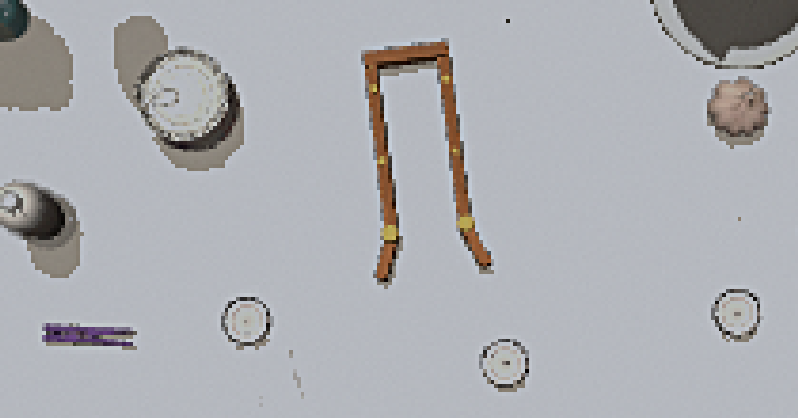

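The crop shows the posts at crop pixels (390,232) and (465,223), the stop wall at (365–448,50), and the light centres at (246,321), (505,363) and (737,313).

```bash
python3 - <<'E'
from h import *
px=lambda a:np.array(a)/3.8+[195,150]-.5
L=ray("top",px([(246,321),(505,363),(737,313)]),16); print("lights",L.round(1))
p=np.load("pics/top0.npz")["p"]; hsv=cv2.cvtColor(p,cv2.COLOR_RGB2HSV)
y=((abs(hsv[...,0].astype(int)-25)<5)&(hsv[...,1]>120)).astype(np.uint8); y[:,:280]=0;y[:,335:]=0;y[:200]=0;y[225:]=0
n,l,s,c=cv2.connectedComponentsWithStats(y); print(s[1:],c[1:])
P=ray("top",c[1:],26); print("posts",P.round(1), np.linalg.norm(P[0]-P[-1]))
E_=ray("top",px([(365,52),(448,47)]),22); print("stop outer",E_.round(1),np.linalg.norm(E_[0]-E_[1]))
G=ray("top",px([(390,232),(465,223)]),26);print("posts eye",G.round(1),np.linalg.norm(G[0]-G[1]))
g=G.mean(0);e=E_.mean(0);print("axis yaw",np.arctan2(*(e-g)[1::-1]),"len",np.linalg.norm((e-g)[:2]), "post yaw",np.arctan2(-(G[0]-G[1])[0],(G[0]-G[1])[1]))
i=manip.camera_info("wrist");print(i)
E
```

```text
lights [[ 457.5  221.5   16. ]
 [ 420.4   12.6   16. ]
 [ 457.7 -175.3   16. ]]
[[316 207   4   4  11]
 [296 209   4   4  12]] [[317.18181818 208.18181818]
 [297.25       210.58333333]]
posts [[533.3  42.2  26. ]
 [526.8 103.5  26. ]] 61.614453943249124
stop outer [[676.2 123.3  22. ]
 [679.2  55.2  22. ]] 68.1740037063937
posts eye [[526.9 103.8  26. ]
 [533.3  43.1  26. ]] 61.00852325893279
axis yaw 0.10661499231560144 len 148.4705284621801 post yaw 0.1041014604219689
{'K': array([[344.56700337,   0.        , 320.8532375 ],
       [  0.        , 344.56700337, 193.88933538],
       [  0.        ,   0.        ,   1.        ]]), 'mount': array([[-9.32091964e-05, -9.69179749e-01, -2.46354633e-01,
         7.08540954e+01],
       [ 9.99999990e-01, -6.47338609e-05, -1.23685307e-04,
        -4.49810972e-01],
       [ 1.03925808e-04, -2.46354642e-01,  9.69179746e-01,
        -1.79541053e+02],
       [ 0.00000000e+00,  0.00000000e+00,  0.00000000e+00,
         1.00000000e+00]])}
```

Units first: shifts go in units of 100 mm. So 40 mm is 0.4, -200 mm is -2.

```bash
cat >> h.py <<'E'
def go(x,y,yaw,z=None):
    "tool-axis shift from the present pose to a world pose"
    s=manip.read_state(); p=s["eef_pos"]; a=s["eef_rot"][2]
    d=np.array([x,y])-p[:2]; c,n=np.cos(a),np.sin(a)
    print("from",p.round(1),"yaw %.3f"%a,"-> dx %.1f dy %.1f dz %.1f rz %.3f"%(c*d[0]+n*d[1],n*d[0]-c*d[1],0 if z is None else p[2]-z,-(yaw-a)),"F",s["wrist_force"].round(1),"t %.1f"%s["clock"])
E
python3 nudge.py '[[0.4, -0.45, 0, 0, 0, -0.1], [0.75, -0.85, 0, 0, 0, -0.2], [1.1, -1.25, 0, 0, 0, -0.3], [1.43, -1.63, 0, 0, 0, -0.4], [1.75, -2, 0, 0, 0, -0.42]]' 24
python3 -c "
from h import *
go(393.3,-11.1,.72)"
```

```text
clock: 0.6
eef_pos: [263.5, -296.0, 205.2]
eef_rot: [-3.141, -0.0, 0.72]
wrist_force: [0.6, -0.3, -0.1]
finger_gap: 57.5
finger_force: 0.0
from [ 263.5 -296.   205.2] yaw 0.720 -> dx 285.4 dy -128.6 dz 0.0 rz -0.000 F [ 0.6 -0.3 -0.1] t 0.6
```
Lag? The position maybe still moving. Commanded: dx175,dy-200 → world 160.8+175*.956-200*.2925=269.6; y -526+51+191=-283.6. So lag ~14mm. Wait: use commanded pose reckoning: remaining after settle. Better add hold rows before measuring. Next: 5 rows.

```bash

python3 nudge.py '[[0.4, -0.2, 0, 0, 0, 0], [0.8, -0.38, 0, 0, 0, 0], [1.2, -0.56, 0, 0, 0, 0], [1.6, -0.74, 0, 0, 0, 0], [2, -0.92, 0, 0, 0, 0]]' >/dev/null
python3 nudge.py '[[0.4, -0.2, 0, 0, 0, 0], [0.72, -0.31, 0, 0, 0, 0], [0.72, -0.31, 0, 0, 0, 0], [0.72, -0.31, 0, 0, 0, 0]]'
python3 - <<'E'
from h import *
s=manip.read_state(); p,d=manip.camera("wrist"); np.savez("pics/w1.npz",p=p,d=d,pos=s["eef_pos"],rot=s["eef_rot"])
cv2.imwrite("pics/w1.png",p[:,:,::-1]); go(393.3,-11.1,.72)
E
```

```text
clock: 1.5
eef_pos: [387.4, -26.2, 205.1]
eef_rot: [-3.141, 0.001, 0.719]
wrist_force: [-0.5, 0.7, -0.5]
finger_gap: 23.9
finger_force: 0.0
from [387.2 -26.8 205.2] yaw 0.717 -> dx 14.9 dy -7.9 dz 0.0 rz -0.003 F [-0.3 -0.5  0.1] t 1.6
```

View pics/w1.png

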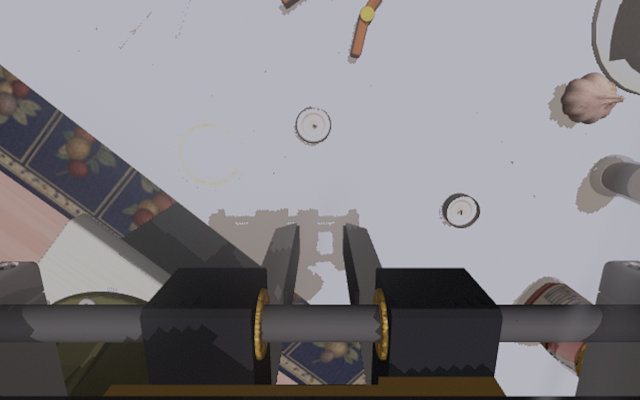

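The wrist view shows light b at (314,126), light c at (462,211) and the right post at (367,14). I'll check these against the top-camera estimates.

```bash
cat >> h.py <<'E'
def wray(uv,z,pos,rot):
    from scipy.spatial.transform import Rotation as Q
    i=manip.camera_info("wrist"); M=i["mount"]; W=Q.from_euler("xyz",rot).as_matrix()
    uv=np.atleast_2d(uv).astype(float); d=np.c_[uv,np.ones(len(uv))]@np.linalg.inv(i["K"]).T@(W@M[:3,:3]).T
    c=pos+W@M[:3,3]; return c+d*((z-c[2])/d[:,2])[:,None]
E
python3 - <<'E'
from h import *
f=np.load("pics/w1.npz");print(wray([(314,125.5),(461,210)],16,f["pos"],f["rot"]).round(1),wray([(367,14)],26,f["pos"],f["rot"]).round(1))
E
```

```text
[[ 420.9   13.6   16. ]
 [ 458.8 -170.7   16. ]] [[533.   43.9  26. ]]
```

```bash

python3 nudge.py '[[0.15, -0.08, 0.5, 0, 0, -0.027], [0.16, -0.08, 1, 0, 0, -0.027], [0.16, -0.08, 1.5, 0, 0, -0.027], [0.16, -0.08, 1.85, 0, 0, -0.027], [0.16, -0.08, 1.85, 0, 0, -0.027]]'
python3 -c "
from h import *
go(394.2,-11.3,.744,7)"
```

```text
clock: 2.05
eef_pos: [391.4, -10.7, 17.1]
eef_rot: [-3.136, 0.005, 0.742]
wrist_force: [-0.2, 0.5, 1.0]
finger_gap: 24.1
finger_force: 0.0
from [391.4 -10.7  17.1] yaw 0.742 -> dx 1.7 dy 2.4 dz 10.1 rz -0.002 F [-0.2  0.5  1. ] t 2.0
```

```bash

python3 nudge.py '[[0, 0.01, 0.05, 0, 0, 0], [0, 0.01, 0.1, 0, 0, 0], [0, 0.01, 0.1, 0, 0, 0]]'
python3 -c "
from h import *
go(480.3-22.7*.736,68-22.7*.677,.744,7)"
```

```text
clock: 2.35
eef_pos: [395.8, -11.0, 11.5]
eef_rot: [3.14, -0.001, 0.743]
wrist_force: [-0.6, 0.4, 0.3]
finger_gap: 24.0
finger_force: 0.0
from [395.8 -11.   11.5] yaw 0.743 -> dx 93.0 dy -1.0 dz 4.5 rz -0.001 F [-0.6  0.4  0.3] t 2.4
```

```bash

python3 nudge.py '[[0.05, 0, 0.03, 0, 0, 0], [0.1, 0, 0.03, 0, 0, 0], [0.18, 0, 0.03, 0, 0, 0], [0.28, 0, 0.03, 0, 0, 0], [0.38, 0, 0.03, 0, 0, 0]]'
python3 nudge.py '[[0.1, 0, 0, 0, 0, 0], [0.2, 0, 0, 0, 0, 0], [0.3, 0, 0, 0, 0, 0], [0.4, 0, 0, 0, 0, 0], [0.48, 0, 0, 0, 0, 0]]'
python3 nudge.py '[[0.05, -0.01, 0, 0, 0, 0], [0.07, -0.01, 0, 0, 0, 0], [0.07, -0.01, 0, 0, 0, 0]]'
python3 - <<'E'
from h import *
go(480.3-22.7*.736,68-22.7*.677,.744,7)
s=manip.read_state(); p,d=manip.camera("wrist"); np.savez("pics/w2.npz",p=p,pos=s["eef_pos"],rot=s["eef_rot"])
p2,_=manip.camera("top"); cv2.imwrite("pics/w2.png",np.vstack([p[:250],cv2.resize(p2[150:260,195:405],(640,335),interpolation=cv2.INTER_NEAREST)])[:,:,::-1])
E
```

```text
clock: 2.85
eef_pos: [423.8, 15.8, 7.6]
eef_rot: [3.141, -0.0, 0.744]
wrist_force: [0.2, -0.8, 0.2]
finger_gap: 24.2
finger_force: 0.1
clock: 3.35
eef_pos: [459.0, 48.2, 7.4]
eef_rot: [-3.142, -0.0, 0.744]
wrist_force: [0.3, -0.2, 0.0]
finger_gap: 23.7
finger_force: 0.1
clock: 3.65
eef_pos: [462.8, 53.1, 7.4]
eef_rot: [-3.141, 0.0, 0.744]
wrist_force: [0.5, 0.0, -0.6]
finger_gap: 24.1
finger_force: 0.0
from [462.8  53.1   7.4] yaw 0.744 -> dx 0.3 dy 0.9 dz 0.4 rz -0.000 F [ 0.5  0.  -0.6] t 3.6
```

View pics/w2.png

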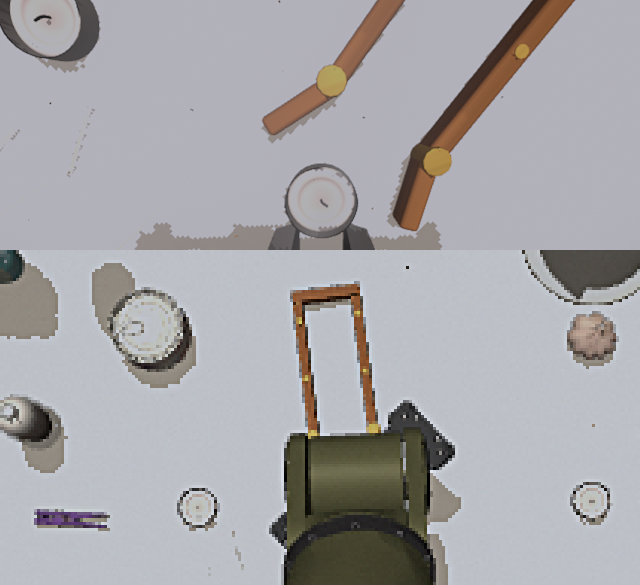

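Light b sits nested at (321,200), centred before the mouth. The posts at (331,80) and (437,161) let me refine the gate.

```bash
python3 - <<'E'
from h import *
f=np.load("pics/w2.npz");P=wray([(331,80),(437,161)],26,f["pos"],f["rot"]);b=wray([(321,200)],16,f["pos"],f["rot"])[0]
g=P.mean(0);e=P[0]-P[1];yaw=np.arctan2(-e[0],e[1]);print(P.round(1),np.linalg.norm(e),g.round(1),yaw,b.round(1))
u=np.array([np.cos(yaw),np.sin(yaw)]);v=np.array([-u[1],u[0]]);r=b[:2]-g[:2];print("b in rack",r@u,r@v)
t=g[:2]+u*(-50-26-10); go(*t,yaw,7)
t=g[:2]+u*(30-26); go(*t,yaw,7)
E
```

```text
[[526.1 106.1  26. ]
 [533.3  44.7  26. ]] 61.87148520070978 [529.7  75.4  26. ] 0.11756653431361287 [480.4  70.1  16. ]
b in rack -49.60392939741152 0.5201219472775946
from [462.6  52.9   7.4] yaw 0.744 -> dx -5.1 dy -21.6 dz 0.4 rz 0.626 F [ 0.2 -0.1 -0.3] t 3.8
from [462.6  52.9   7.4] yaw 0.744 -> dx 67.8 dy 31.2 dz 0.4 rz 0.626 F [ 0.2 -0.1 -0.3] t 3.8
```

```bash

python3 nudge.py '[[-0.08, 0, 0, 0, 0, 0], [-0.16, -0.02, 0, 0, 0, 0.05], [-0.18, -0.08, 0, 0, 0, 0.2], [-0.16, -0.15, 0, 0, 0, 0.35], [-0.12, -0.19, 0, 0, 0, 0.5]]'
python3 nudge.py '[[0, -0.03, 0, 0, 0, 0.13], [0, -0.03, 0, 0, 0, 0.13], [0, -0.03, 0, 0, 0, 0.13]]' 12
python3 - <<'E'
from h import *
u=np.array([np.cos(.11),np.sin(.11)]);g=np.array([529.8,74.8])
go(*(g+u*(-76)),.11,7); go(*(g+u*(30-26)),.11,7)
E
```

```text
clock: 4.25
eef_pos: [440.3, 58.5, 7.5]
eef_rot: [-3.142, 0.0, 0.237]
wrist_force: [0.8, 0.5, 0.5]
finger_gap: 24.1
finger_force: 0.0
clock: 4.55
eef_pos: [440.2, 61.4, 7.5]
eef_rot: [3.142, 0.0, 0.118]
wrist_force: [0.1, 0.5, 0.1]
finger_gap: 12.3
finger_force: 0.0
from [440.2  61.4   7.5] yaw 0.118 -> dx 14.6 dy -3.3 dz 0.5 rz 0.008 F [0.1 0.5 0.1] t 4.5
from [440.2  61.4   7.5] yaw 0.118 -> dx 94.6 dy -2.7 dz 0.5 rz 0.008 F [0.1 0.5 0.1] t 4.5
```

```bash

python3 nudge.py '[[0.08, -0.03, 0, 0, 0, 0.008], [0.15, -0.03, 0, 0, 0, 0.008], [0.22, -0.03, 0, 0, 0, 0.008], [0.3, -0.03, 0, 0, 0, 0.008], [0.38, -0.03, 0, 0, 0, 0.008]]'
python3 nudge.py '[[0.08, 0, 0, 0, 0, 0], [0.16, 0, 0, 0, 0, 0], [0.24, 0, 0, 0, 0, 0], [0.32, 0, 0, 0, 0, 0], [0.4, 0, 0, 0, 0, 0]]'
python3 nudge.py '[[0.08, 0, 0, 0, 0, 0], [0.16, 0, 0, 0, 0, 0], [0.18, 0, 0, 0, 0, 0], [0.18, 0, 0, 0, 0, 0], [0.18, 0, 0, 0, 0, 0]]'
python3 - <<'E'
from h import *
s=manip.read_state(); p,d=manip.camera("wrist"); np.savez("pics/w3.npz",p=p,pos=s["eef_pos"],rot=s["eef_rot"])
cv2.imwrite("pics/w3.png",p[:260,:,::-1])
E
```

```text
clock: 5.05
eef_pos: [478.6, 69.1, 7.4]
eef_rot: [3.142, 0.0, 0.106]
wrist_force: [-0.2, -0.1, -0.0]
finger_gap: 11.8
finger_force: 0.1
clock: 5.55
eef_pos: [518.2, 73.4, 7.4]
eef_rot: [-3.142, 0.0, 0.106]
wrist_force: [-0.4, -0.8, 0.5]
finger_gap: 12.1
finger_force: 0.1
clock: 6.05
eef_pos: [535.2, 75.2, 7.3]
eef_rot: [-3.142, 0.0, 0.106]
wrist_force: [-0.3, -0.3, 0.5]
finger_gap: 12.2
finger_force: 0.0
```

View pics/w3.png

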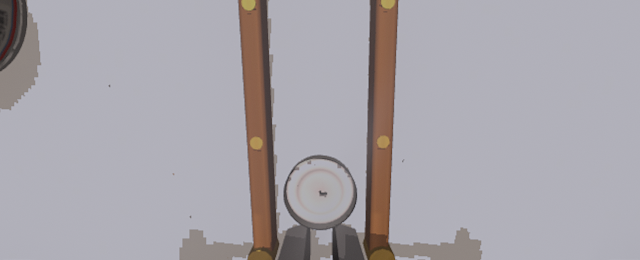

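Light b is in the slot at (320,192), past the posts at (260,256) and (383,256). Next is light a.

```bash
python3 -c "
from h import *
f=np.load('pics/w3.npz');print(wray([(320,192)],16,f['pos'],f['rot']),wray([(260,256),(383,256)],26,f['pos'],f['rot']))"
python3 nudge.py '[[-0.06, 0, 0, 0, 0, 0], [-0.06, 0, -0.3, 0, 0, 0], [-0.06, 0, -0.55, 0, 0, 0], [-0.06, 0, -0.55, 0, 0, 0]]'
python3 nudge.py '[[-0.1, -0.35, 0, 0, 0, -0.15], [-0.22, -0.75, 0, 0, 0, -0.3], [-0.34, -1.15, 0, 0, 0, -0.45], [-0.44, -1.55, 0, 0, 0, -0.6], [-0.52, -1.9, 0, 0, 0, -0.75]]' 24
python3 nudge.py '[[0, 0, 0, 0, 0, -0.15], [0, 0, 0, 0, 0, -0.3], [0, 0, 0, 0, 0, -0.45], [0, 0, 0, 0, 0, -0.6], [0, 0, 0, 0, 0, -0.634]]'
python3 nudge.py '[[0, 0, 0, 0, 0, 0], [0, 0, 0, 0, 0, 0]]' >/dev/null
python3 - <<'E'
from h import *
go(460.9,258.4,1.49,7)
s=manip.read_state(); p,d=manip.camera("wrist"); np.savez("pics/w4.npz",p=p,pos=s["eef_pos"],rot=s["eef_rot"])
p,d=manip.camera("top");np.savez("pics/t4.npz",p=p)
E
```

```text
[[563.3421286  78.9897824  16.       ]] [[529.5053307  105.85846962  26.        ]
 [536.06269338  44.10242348  26.        ]]
clock: 6.5
eef_pos: [530.7, 74.7, 65.5]
eef_rot: [3.141, -0.005, 0.106]
wrist_force: [0.7, -1.1, 0.2]
finger_gap: 11.9
finger_force: 0.0
clock: 7.0
eef_pos: [456.2, 259.4, 61.8]
eef_rot: [-3.141, 0.001, 0.862]
wrist_force: [0.3, 0.3, -0.0]
finger_gap: 24.1
finger_force: 0.0
clock: 7.5
eef_pos: [457.1, 257.8, 61.7]
eef_rot: [-3.141, 0.0, 1.496]
wrist_force: [-0.2, 0.3, 0.8]
finger_gap: 23.7
finger_force: 0.0
from [457.4 257.8  62. ] yaw 1.488 -> dx 0.8 dy 3.5 dz 55.0 rz -0.002 F [-0.6  0.3  0.4] t 7.7
```

```bash

python3 nudge.py '[[0.01, 0.03, 0.25, 0, 0, 0], [0.01, 0.035, 0.45, 0, 0, 0], [0.01, 0.035, 0.54, 0, 0, 0], [-0.03, 0.035, 0.54, 0, 0, 0], [-0.09, 0.035, 0.54, 0, 0, 0]]'
python3 nudge.py '[[-0.08, 0, 0, 0, 0, 0], [-0.18, 0, 0, 0, 0, 0], [-0.28, 0, 0, 0, 0, 0], [-0.38, 0, 0, 0, 0, 0], [-0.48, 0, 0, 0, 0, 0]]'
python3 nudge.py '[[-0.1, 0, 0, 0, 0, 0], [-0.2, 0, 0, 0, 0, 0], [-0.3, 0, 0, 0, 0, 0], [-0.4, 0, 0, 0, 0, 0], [-0.5, 0, 0, 0, 0, 0]]'
python3 nudge.py '[[-0.1, 0, 0, 0, 0, 0], [-0.2, 0, 0, 0, 0, 0], [-0.3, 0, 0, 0, 0, 0], [-0.4, 0, 0, 0, 0, 0], [-0.5, 0, 0, 0, 0, 0]]'
python3 nudge.py '[[-0.07, 0, 0, 0, 0, 0], [-0.12, 0, 0, 0, 0, 0], [-0.12, 0, 0, 0, 0, 0]]'
python3 - <<'E'
from h import *
go(445.3+22.7*.081,65.5+22.7*.9967,1.49,7)
E
```

```text
clock: 8.3
eef_pos: [460.7, 248.7, 9.0]
eef_rot: [3.141, -0.0, 1.49]
wrist_force: [0.3, 0.5, 0.1]
finger_gap: 24.0
finger_force: 0.0
clock: 8.8
eef_pos: [456.6, 200.0, 8.6]
eef_rot: [3.141, -0.0, 1.49]
wrist_force: [0.1, -0.5, 0.7]
finger_gap: 23.5
finger_force: 0.2
clock: 9.3
eef_pos: [452.5, 150.3, 8.5]
eef_rot: [3.142, 0.0, 1.49]
wrist_force: [0.0, -1.0, 0.0]
finger_gap: 24.0
finger_force: 0.2
clock: 9.8
eef_pos: [448.5, 100.4, 8.5]
eef_rot: [-3.142, -0.0, 1.49]
wrist_force: [0.1, -0.5, -0.3]
finger_gap: 24.1
finger_force: 0.2
clock: 10.1
eef_pos: [447.6, 88.8, 8.4]
eef_rot: [-3.142, 0.0, 1.489]
wrist_force: [-1.0, 1.0, -0.5]
finger_gap: 23.7
finger_force: 0.0
from [447.6  88.8   8.4] yaw 1.489 -> dx -0.7 dy -0.4 dz 1.4 rz -0.001 F [-1.   1.  -0.5] t 10.1
```

```bash

python3 nudge.py '[[0.1, 0, 0, 0, 0, 0], [0.12, 0, -0.2, 0, 0, 0], [0.12, 0, -0.42, 0, 0, 0], [0, -0.2, -0.42, 0, 0, 0.15], [-0.15, -0.35, -0.42, 0, 0, 0.3]]' >/dev/null
python3 nudge.py '[[-0.1, 0, 0, 0, 0, 0.15], [-0.1, 0, 0, 0, 0, 0.3], [-0.1, 0, 0, 0, 0, 0.45], [-0.1, 0, 0, 0, 0, 0.6], [-0.1, 0, 0, 0, 0, 0.75]]' 12 >/dev/null
python3 nudge.py '[[0, 0, 0, 0, 0, 0.15], [0, 0, 0, 0, 0, 0.3], [0, 0, 0, 0, 0, 0.329], [0, 0, 0, 0, 0, 0.329]]'
python3 - <<'E'
from h import *
s=manip.read_state(); p,d=manip.camera("wrist"); np.savez("pics/w5.npz",p=p,pos=s["eef_pos"],rot=s["eef_rot"])
cv2.imwrite("pics/w5.png",p[:260,:,::-1]); go(409.9,62.3,.11,8)
E
```

```text
clock: 11.5
eef_pos: [407.8, 68.4, 50.5]
eef_rot: [-3.142, -0.0, 0.114]
wrist_force: [-0.2, 0.5, 0.4]
finger_gap: 12.0
finger_force: 0.0
from [407.8  68.3  50.5] yaw 0.115 -> dx 1.4 dy 6.2 dz 42.5 rz 0.005 F [ 1.  -0.7  0.4] t 11.6
```

View pics/w5.png

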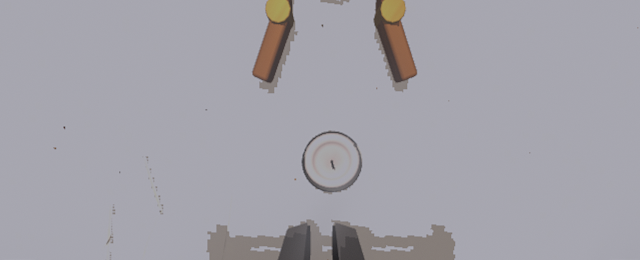

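Light a is at (331,161), in front of the mouth, with the posts at (278,9) and (393,8).

```bash
python3 - <<'E'
from h import *
f=np.load("pics/w5.npz");a=wray([(331.5,161)],16,f["pos"],f["rot"])[0,:2];P=wray([(278,9),(393,8)],26,f["pos"],f["rot"])[:,:2]
e=P[0]-P[1];print(a,P,np.linalg.norm(e),np.arctan2(-e[0],e[1]))
g=np.array([530.8,75]);y=np.arctan2(*(g-a)[::-1]);u=np.array([np.cos(y),np.sin(y)]);print("dir",y,np.linalg.norm(g-a)); go(*(a-36*u),y,8)
E
```

```text
[445.88415605  66.47186724] [[525.82398685 105.51784314]
 [533.33642133  44.17928048]] 61.796892646624876 0.12186797685342074
dir 0.10009477978715256 85.34301144642944
from [407.8  68.3  50.5] yaw 0.115 -> dx 1.6 dy 5.7 dz 42.5 rz 0.015 F [ 1.  -0.7  0.4] t 11.6
```

```bash

python3 nudge.py '[[0.01, 0.055, 0.2, 0, 0, 0.005], [0.01, 0.057, 0.36, 0, 0, 0.005], [0.01, 0.057, 0.43, 0, 0, 0.005], [0.01, 0.057, 0.43, 0, 0, 0.005], [0.04, 0.057, 0.43, 0, 0, 0.005]]' >/dev/null
python3 -c "
from h import *
u=np.array([np.cos(.11),np.sin(.11)]);go(*(np.array([530.3,75])+4*u),.11,8)"
```

```text
from [412.5  62.8   7.9] yaw 0.107 -> dx 122.4 dy 0.4 dz -0.1 rz -0.003 F [0.4 1.  0.7] t 12.1
```

```bash

python3 nudge.py '[[0.08, 0, 0, 0, 0, 0], [0.17, 0, 0, 0, 0, 0], [0.26, 0, 0, 0, 0, 0], [0.35, 0, 0, 0, 0, 0], [0.44, 0, 0, 0, 0, 0]]'
python3 nudge.py '[[0.08, 0, 0, 0, 0, 0], [0.16, 0, 0, 0, 0, 0], [0.24, 0, 0, 0, 0, 0], [0.32, 0, 0, 0, 0, 0], [0.4, 0, 0, 0, 0, 0]]'
python3 nudge.py '[[0.08, 0, 0, 0, 0, 0], [0.15, 0, 0, 0, 0, 0], [0.22, 0, 0, 0, 0, 0], [0.29, 0, 0, 0, 0, 0], [0.34, 0, 0, 0, 0, 0]]'
python3 nudge.py '[[0.04, 0, 0, 0, 0, 0], [0.04, 0, 0, 0, 0, 0]]'
python3 - <<'E'
from h import *
s=manip.read_state(); p,d=manip.camera("wrist"); np.savez("pics/w6.npz",p=p,pos=s["eef_pos"],rot=s["eef_rot"])
cv2.imwrite("pics/w6.png",p[:260,:,::-1])
E
```

```text
clock: 12.55
eef_pos: [457.0, 67.4, 7.5]
eef_rot: [-3.142, -0.0, 0.106]
wrist_force: [-0.6, -0.4, 0.0]
finger_gap: 12.0
finger_force: 0.1
clock: 13.05
eef_pos: [496.5, 71.6, 7.4]
eef_rot: [3.142, 0.0, 0.106]
wrist_force: [-0.1, -0.2, 1.5]
finger_gap: 11.9
finger_force: 0.1
clock: 13.55
eef_pos: [530.3, 75.2, 7.4]
eef_rot: [3.142, -0.0, 0.106]
wrist_force: [-1.2, 0.5, 0.0]
finger_gap: 12.0
finger_force: 0.2
clock: 13.75
eef_pos: [534.0, 75.6, 7.4]
eef_rot: [-3.142, -0.0, 0.106]
wrist_force: [0.3, -0.1, 0.0]
finger_gap: 11.9
finger_force: 0.0
```

View pics/w6.png

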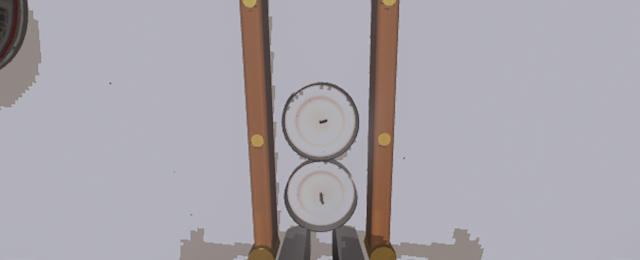

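Both lights are in the slot, at (320,121) and (321,195). Next is light c.

```bash

python3 nudge.py '[[-0.06, 0, 0, 0, 0, 0], [-0.06, 0, -0.3, 0, 0, 0], [-0.06, 0, -0.55, 0, 0, 0], [-0.06, 0, -0.55, 0, 0, 0]]' >/dev/null
python3 nudge.py '[[-0.13, 0.38, 0, 0, 0, -0.15], [-0.27, 0.76, 0, 0, 0, -0.3], [-0.41, 1.14, 0, 0, 0, -0.45], [-0.54, 1.52, 0, 0, 0, -0.6], [-0.68, 1.9, 0, 0, 0, -0.75]]' 24 >/dev/null
python3 nudge.py '[[0.28, 0.42, 0, 0, 0, -0.15], [0.41, 0.82, 0, 0, 0, -0.3], [0.41, 0.82, 0, 0, 0, -0.45], [0.41, 0.82, 0, 0, 0, -0.6], [0.41, 0.82, 0, 0, 0, -0.75]]'
python3 nudge.py '[[0, 0, 0, 0, 0, -0.018], [0, 0, 0, 0, 0, -0.018], [0, 0, 0, 0, 0, -0.018]]' >/dev/null
python3 - <<'E'
from h import *
s=manip.read_state(); p,d=manip.camera("wrist"); np.savez("pics/w7.npz",p=p,pos=s["eef_pos"],rot=s["eef_rot"])
cv2.imwrite("pics/w7.png",p[:260,:,::-1]);go(460.2,-208.5,1.624,8)
E
```

```text
clock: 15.2
eef_pos: [568.2, -144.1, 61.2]
eef_rot: [-3.14, -0.001, 1.574]
wrist_force: [-0.4, 0.9, 0.0]
finger_gap: 24.1
finger_force: 0.0
from [ 568.8 -144.2   62.3] yaw 1.584 -> dx -62.9 dy -109.4 dz 54.3 rz -0.040 F [1.1 0.3 0.4] t 15.6
```

View pics/w7.png

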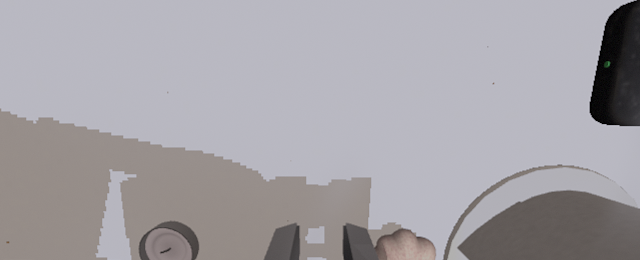

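I wrote the second leg in the wrong frame, so the tool stopped short at (568,-144), above everything and touching nothing. Light c shows at (168,248) and the garlic, undisturbed, at (400,245).

```bash
python3 -c "
from h import *
f=np.load('pics/w7.npz');print(wray([(168,249)],16,f['pos'],f['rot']))"
python3 nudge.py '[[-0.21, -0.37, 0, 0, 0, -0.04], [-0.42, -0.74, 0, 0, 0, -0.04], [-0.63, -1.09, 0, 0, 0, -0.04], [-0.63, -1.09, 0, 0, 0, -0.04], [-0.63, -1.09, 0, 0, 0, -0.04]]' >/dev/null
python3 -c "
from h import *
go(460.2,-208.5,1.624,8)"
```

```text
[[ 460.74152561 -171.28008353   16.        ]]
from [ 460.9 -209.3   62.8] yaw 1.623 -> dx 0.9 dy -0.7 dz 54.8 rz -0.001 F [ 0.2  0.6 -0.1] t 16.1
```

```bash

python3 nudge.py '[[0, 0, 0.25, 0, 0, 0], [0, 0, 0.45, 0, 0, 0], [0, 0, 0.55, 0, 0, 0], [0.04, 0, 0.55, 0, 0, 0], [0.12, 0, 0.55, 0, 0, 0]]'
python3 nudge.py '[[0.09, 0, 0, 0, 0, 0], [0.18, 0, 0, 0, 0, 0], [0.28, 0, 0, 0, 0, 0], [0.38, 0, 0, 0, 0, 0], [0.48, 0, 0, 0, 0, 0]]'
python3 nudge.py '[[0.1, 0, 0, 0, 0, 0], [0.2, 0, 0, 0, 0, 0], [0.3, 0, 0, 0, 0, 0], [0.4, 0, 0, 0, 0, 0], [0.5, 0, 0, 0, 0, 0]]'
python3 nudge.py '[[0.1, 0, 0, 0, 0, 0], [0.2, 0, 0, 0, 0, 0], [0.3, 0, 0, 0, 0, 0], [0.4, 0, 0, 0, 0, 0], [0.5, 0, 0, 0, 0, 0]]'
python3 nudge.py '[[0.1, 0, 0, 0, 0, 0], [0.2, 0, 0, 0, 0, 0], [0.3, 0, 0, 0, 0, 0], [0.4, 0, 0, 0, 0, 0], [0.5, 0, 0, 0, 0, 0]]'
python3 -c "
from h import *
go(445.6+22.7*.053,65.7-22.7*.9986,1.624,8)"
```

```text
clock: 16.55
eef_pos: [460.9, -196.6, 7.9]
eef_rot: [3.141, 0.0, 1.626]
wrist_force: [0.4, 0.2, 0.1]
finger_gap: 23.6
finger_force: 0.0
clock: 17.05
eef_pos: [457.6, -148.1, 7.6]
eef_rot: [3.141, 0.0, 1.626]
wrist_force: [0.2, -0.3, 0.2]
finger_gap: 24.1
finger_force: 0.2
clock: 17.55
eef_pos: [454.8, -98.3, 7.5]
eef_rot: [3.142, -0.0, 1.626]
wrist_force: [0.2, -0.8, 0.2]
finger_gap: 24.2
finger_force: 0.2
clock: 18.05
eef_pos: [452.0, -48.3, 7.4]
eef_rot: [-3.142, -0.0, 1.626]
wrist_force: [-0.6, -0.4, -0.0]
finger_gap: 24.1
finger_force: 0.2
clock: 18.55
eef_pos: [449.2, 1.6, 7.5]
eef_rot: [3.142, -0.0, 1.626]
wrist_force: [0.9, -0.6, 1.3]
finger_gap: 24.0
finger_force: 0.2
from [449.2   1.6   7.5] yaw 1.626 -> dx 41.5 dy -0.1 dz -0.5 rz 0.002 F [ 0.9 -0.6  1.3] t 18.6
```

```bash

python3 nudge.py '[[0.1, 0, 0, 0, 0, 0], [0.2, 0, 0, 0, 0, 0], [0.3, 0, 0, 0, 0, 0], [0.39, 0, 0, 0, 0, 0], [0.415, 0, 0, 0, 0, 0]]' >/dev/null
python3 nudge.py '[[0, 0, 0, 0, 0, 0], [-0.1, 0, 0, 0, 0, 0], [-0.12, 0, -0.2, 0, 0, 0], [-0.12, 0, -0.42, 0, 0, 0], [-0.12, -0.36, -0.42, 0, 0, 0]]'
python3 nudge.py '[[0.15, 0, 0, 0, 0, 0.15], [0.33, 0, 0, 0, 0, 0.3], [0.33, 0, 0, 0, 0, 0.45], [0.33, 0, 0, 0, 0, 0.6], [0.33, 0, 0, 0, 0, 0.75]]' 12 >/dev/null
python3 nudge.py '[[0, 0, 0, 0, 0, 0.15], [0, 0, 0, 0, 0, 0.3], [0, 0, 0, 0, 0, 0.45], [0, 0, 0, 0, 0, 0.6], [0, 0, 0, 0, 0, 0.75]]' >/dev/null
python3 nudge.py '[[0, 0, 0, 0, 0, 0.018], [0, 0, 0, 0, 0, 0.018], [0, 0, 0, 0, 0, 0.018]]'
python3 - <<'E'
from h import *
s=manip.read_state(); p,d=manip.camera("wrist"); np.savez("pics/w8.npz",p=p,pos=s["eef_pos"],rot=s["eef_rot"])
cv2.imwrite("pics/w8.png",p[:260,:,::-1]); go(409.8,61.8,.107,8)
E
```

```text
clock: 19.55
eef_pos: [415.0, 27.1, 51.9]
eef_rot: [3.136, 0.0, 1.625]
wrist_force: [-0.8, -0.0, -1.0]
finger_gap: 23.8
finger_force: 0.0
clock: 20.85
eef_pos: [409.9, 60.8, 49.5]
eef_rot: [3.142, 0.0, 0.111]
wrist_force: [0.3, 0.2, 0.2]
finger_gap: 12.1
finger_force: 0.0
from [409.9  60.9  49.5] yaw 0.111 -> dx -0.0 dy -0.9 dz 41.5 rz 0.004 F [ 0.3 -0.5  0.3] t 20.9
```

View pics/w8.png

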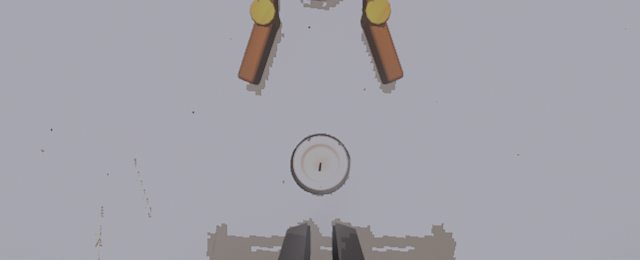

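Light c is at (320,163), on the tool's centreline, with the gate midpoint at (320,11). Pushing it in the same way as the others.

```bash

python3 nudge.py '[[0, -0.01, 0.2, 0, 0, 0.003], [0, -0.01, 0.35, 0, 0, 0.003], [0, -0.01, 0.42, 0, 0, 0.003], [0, -0.01, 0.42, 0, 0, 0.003], [0.06, -0.01, 0.42, 0, 0, 0.003]]'
python3 nudge.py '[[0.09, 0, 0, 0, 0, 0], [0.18, 0, 0, 0, 0, 0], [0.27, 0, 0, 0, 0, 0], [0.36, 0, 0, 0, 0, 0], [0.44, 0, 0, 0, 0, 0]]'
python3 nudge.py '[[0.08, 0, 0, 0, 0, 0], [0.16, 0, 0, 0, 0, 0], [0.24, 0, 0, 0, 0, 0], [0.32, 0, 0, 0, 0, 0], [0.4, 0, 0, 0, 0, 0]]'
python3 -c "
from h import *
go(534.8,75.6,.107,8)"
```

```text
clock: 21.4
eef_pos: [415.8, 62.8, 7.9]
eef_rot: [-3.142, -0.0, 0.106]
wrist_force: [-0.0, -0.3, 0.7]
finger_gap: 11.6
finger_force: 0.0
clock: 21.9
eef_pos: [460.4, 67.5, 7.5]
eef_rot: [-3.142, -0.0, 0.105]
wrist_force: [-1.2, -0.9, 0.7]
finger_gap: 12.3
finger_force: 0.1
clock: 22.4
eef_pos: [499.9, 71.7, 7.4]
eef_rot: [-3.142, 0.0, 0.105]
wrist_force: [-0.1, -0.5, 0.5]
finger_gap: 12.4
finger_force: 0.3
from [499.9  71.7   7.4] yaw 0.105 -> dx 35.1 dy -0.2 dz -0.6 rz -0.002 F [-0.1 -0.5  0.5] t 22.4
```

Units first: shifts go in units of 100 mm. So 34 mm is 0.34, 28 mm is 0.28.

```bash

python3 nudge.py '[[0.07, 0, 0, 0, 0, 0], [0.14, 0, 0, 0, 0, 0], [0.21, 0, 0, 0, 0, 0], [0.28, 0, 0, 0, 0, 0], [0.34, 0, 0, 0, 0, 0]]'
python3 nudge.py '[[0.02, 0, 0, 0, 0, 0], [0.02, 0, 0, 0, 0, 0], [-0.06, 0, 0, 0, 0, 0], [-0.06, 0, -0.3, 0, 0, 0], [-0.06, 0, -0.6, 0, 0, 0]]'
python3 nudge.py '[[-0.2, 0, -0.3, 0, 0, 0], [-0.3, 0, -0.6, 0, 0, 0], [-0.3, 0, -0.6, 0, 0, 0], [-0.3, 0, -0.6, 0, 0, 0]]'
python3 - <<'E'
from h import *
s=manip.read_state(); p,d=manip.camera("wrist"); cv2.imwrite("pics/w9.png",p[:260,:,::-1])
np.savez("pics/w9.npz",p=p,pos=s["eef_pos"],rot=s["eef_rot"])
E
```

```text
clock: 22.9
eef_pos: [533.6, 75.2, 7.4]
eef_rot: [-3.142, -0.0, 0.105]
wrist_force: [-1.1, -0.2, 0.9]
finger_gap: 12.0
finger_force: 0.2
clock: 23.4
eef_pos: [525.8, 74.5, 67.6]
eef_rot: [-3.141, 0.002, 0.105]
wrist_force: [0.3, -0.4, 0.2]
finger_gap: 11.9
finger_force: 0.0
clock: 23.8
eef_pos: [496.9, 71.4, 127.6]
eef_rot: [3.142, -0.001, 0.105]
wrist_force: [-0.3, -0.4, -0.4]
finger_gap: 11.9
finger_force: 0.0
```

View pics/w9.png

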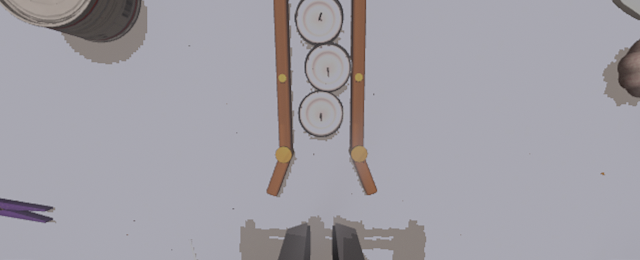

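The view shows all three lights in the slot at (319,18), (328,67) and (321,113), past the posts at (283,155) and (359,154). I check the numbers before handing in.

```bash
python3 - <<'E'
from h import *
f=np.load("pics/w9.npz");P=wray([(283,155),(359,154)],26,f["pos"],f["rot"])[:,:2];g=P.mean(0);u=np.array([np.cos(.108),np.sin(.108)]);v=np.array([-u[1],u[0]])
L=wray([(319,18),(327.5,67),(321,113)],16,f["pos"],f["rot"])[:,:2]-g
r=np.c_[L@u,L@v];print(g,r.round(1))
if r[:,0].min()>24 and r[:,0].max()<127 and abs(r[:,1]).max()<10: print(manip.sign_off())
E
```

```text
[529.38991479  75.08003773] [[ 1.043e+02  1.200e+00]
 [ 6.860e+01 -5.400e+00]
 [ 3.290e+01 -1.000e-01]]
the job is handed in; nothing more can be done
None
```

All three tea lights are wholly inside the slot, about 33, 69 and 104 mm past the gate and within 6 mm of its axis. They went in one at a time, and I handed the job in at about 24 s; no verdict was printed.

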